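# Dock the detergent cartridge past its spring catch

## Task

Dock the detergent cartridge in the dosing unit: with the fingertips press the long spring catch bar down behind the cartridge, and keep it down while you gently push the cartridge from behind along its bay, over the lowered catch tooth, until its nose is against the end block; then let go so that the catch springs fully up again. Push only: do not pinch, lift or tip the cartridge, and leave the jar, the cup and the brush alone.

Things in the scene. Friction and masses are not known exactly. Their poses are not given: they have to be found in the camera images.
- dock: Grey bay fixed on the counter, 100 mm wide (x), 340 mm long (y -190 to +150 mm); the cartridge slides to its +y. Origin on the counter on the bay's centre line, z up. Two rails, |x| 18 to 36 mm, tops at z = 30 mm, carry the cartridge; guide walls, |x| 36 to 50 mm, tops at 42 mm; both end at y = +84 mm. The steel catch bar runs between the rails.
- end_face (a point): Centre of the face that the nose must meet (bay's y = +84 mm, z = 55 mm), on the white end block, 100 mm wide, 66 mm deep, top 85 mm above the counter, with an 18 mm thick steel stub standing 30 mm high on it.
- cartridge: Loose white flat cartridge on the rails, 66 mm wide (x), 130 long (y), 56 tall, 0.3 to 0.6 kg; round grey cap, 28 mm wide, 9 high, on top near its nose. Origin at its underside's centre, 30 mm above the counter; axes as the bay's, 3 mm play to each guide wall. Rear face at y = -65 mm, nose at +65 mm. Home, its origin is at the bay's y = +19 mm.
- foot (a point): Middle of the cartridge's cross foot, under its nose (its y = +53 to +65 mm; underside 17 mm above the rails). It runs against the catch tooth while that is up. Else the tank is open underneath, from 27 mm down, between two 12 mm wide runners along its sides. At the start the nose is 8 to 45 mm short of the tooth; home, the tooth stands up behind the foot.
- catch (a joint): Travel of the spring catch in m: 0 fully up, 0.011 fully down. Bar and tooth move straight down together, wherever the bar is pressed; the spring needs about 3 N to start, 8 N fully down, and lifts them when let go. From about 0.006 on the foot passes over the tooth; 0.008 to 0.011 is safe.
- bar_top (a point): Point on the centre line of the catch bar's top, at the bay's y = -150 mm. The steel bar is 32 mm wide, from the bay's y = -182 to +50 mm; it passes under the cartridge, between its runners, and lies open to the fingertips behind it. Its top is 45 mm above the counter when up, 34 mm when fully down (then still 4 mm above the rails).
- tooth_top (a point): Centre of the top of the square catch tooth at the bar's front end (bay's y = +50 to +62 mm, 32 mm wide); 53 mm above the counter when up (8 mm above the bar's top).
- jar: Bystander: loose white plastic jar with a paper label and grey cap, 68 mm across, 100 mm tall, origin at its underside's centre.
- cup: Bystander: loose clear plastic measuring cup, 66 mm across, 60 mm tall, origin at its underside's centre.
- brush: Bystander: loose flat brush with a wooden handle, lying along its own x axis, about 200 mm long.
Things that resemble listed ones, but are neither listed nor needed, are in the scene too. What is shaped like the cartridge but blue, orange or yellow is not meant.

How it is judged:
On the way, in this order (a step that is already met when the one before it is completed fails the run):
1. the catch is pressed down while the cartridge is still short of the tooth (value of joint catch above 0.006 m and y of cartridge in the frame of dock below -0.012 m), for 0.1 s.
2. the cartridge's cross foot is over the tooth with the catch held down by the fingers (value of joint catch above 0.0045 m and y of cartridge in the frame of dock between -0.01 and 0.009 m and contact force between the fingers and anything else above 0.5 N), for 0.05 s.
At the end, for the whole second after the job is handed in: The cartridge rests flat on the rails (tilt under 0.06 rad, height within 4 mm), at rest, with its nose within 7 mm of the end block's face, and the catch is up again (joint under 2 mm) (y of cartridge in the frame of dock above 0.012 m and z of cartridge in the frame of dock between 0.026 and 0.034 m and angle between cartridge's own z axis and vertical below 0.06 rad and value of joint catch below 0.002 m and linear speed of cartridge below 0.01 m/s); the robot touches nothing.
It fails at once if the cartridge is lifted off its rails by more than 8 mm (z of cartridge in the frame of dock above 0.038 m).
It fails at once if the cartridge is tipped by more than 0.2 rad (angle between cartridge's own z axis and vertical above 0.2 rad).
It fails at once if the cartridge is squeezed or pushed harder than 35 N (contact force between the fingers and cartridge above 35 N).
It fails at once if the jar, the cup or the brush is moved by more than 20 mm (distance of any of jar, cup, brush from where it was at the start of the episode above 0.02 m).
It also fails if it takes over 35 s, if anything falls off the work surface, if the arm or the gripper's body presses on something with over 40 N, if the wrist force passes 120 N, or if a joint passes its speed limit or range.

## Robot

A 7-joint arm with a two-finger parallel gripper is mounted at the origin on the work surface. World frame = base frame: x ahead of the robot, y to its left, z up, the work surface at z = 0. Lengths are in m, angles in rad, forces in N, time in s.
With the tool pointing down it reaches from about 0.4 to 0.85 m from the base axis. Payload 10.4 kg.
Tool frame: the origin (TCP) lies on the mounting face of the last link; the fingertips stand 173 mm ahead of it and the grasp point (between the pads) lies 155 mm ahead of it (manip.tip_extent is the distance from the TCP to the fingertips, in m); z points along the fingers, y is the line along which they close (so a half turn about z gives the same grasp; the last joint's range is limited). The gripper opens to 85 mm and grips with 20 to 120 N. Pads are 22 mm wide; open, the fingers measure 114 mm over their backs; the gripper's body (76 mm by 85 mm) begins 54 mm behind the grasp point. The pads swing forward as they close: fully open they stand 13 mm farther back than shut.
Start: joints at [1.219, 0.332, -0.065, 1.46, 0.022, 1.35, -0.088], TCP at [0.202, -0.592, 0.405] pointing down, gripper open.
Joint ranges: [-2.6, 2.6], [-0.5, 2.12], [-1.47, 1.34], [0.16, 2.42], [-1.27, 4.41], [0.06, 2.06], [-2.6, 2.6]. Speed limits (rad/s): [2.22, 2.22, 2.79, 2.79, 3.14, 3.14, 3.14].

## Interface

Orientations are given as a unit quaternion [x, y, z, w].
In Python, from workcell import manip gives the robot as it stands.
- The arm moves only by the tool move_arm, never from a script. Its argument "plan" is one flat list of numbers, 7 for each row, row after row: the turn, a rotation vector about the tool's x, y, z in rad, then the shift along the tool's x, y, z in m, then the finger opening in m, from 0 to 0.0854. In form: [ax, ay, az, dx, dy, dz, gripper, ax, ay, az, dx, dy, dz, gripper, ...]. A call has 1 to 12 rows; each row is the pose to reach, as a shift and turn from the pose commanded when the call began, along the tool's axes at that moment; what a row does not reach only later rows make up. A row lasts 1/8 s, in which the tool goes at most 62.5 mm and 10.7 degrees, less where a joint would pass 70% of its speed; a pose out of reach is approached as far as the arm can. A call with a gripper value outside its range is refused whole. The fingers move at their own pace and stop on an object; "squeeze" is the grip in N (left out, the last holds). Time passes only in rows, so rows that repeat a pose let the fingers close. It gives the time, the measured TCP pose, the force, the opening and the grip force at its end, in the units of the state.
- manip.get_obs(): the state, without advancing time (a new reading comes with each control period).
- manip.camera(name): name is "side" or "top" or "wrist"; returns a dict with "color" (384x512x3 uint8, red, green, blue), "fx", "fy", "cx", "cy" (pixels), "cam_to_world" (4x4, takes a point from camera to world coordinates); the wrist camera has in their place "mount" (4x4, takes a point from camera to tool coordinates, whose origin is the TCP and whose axes are the flange's). Camera axes: x right, y down, z forward; pixel columns grow to the right and rows downward; lengths in m; the calibration is good to about 2 mm. The wrist camera is an equidistant fisheye: a pixel r from the principal point sees the ray r / f radians off the axis. A picture is of the moment at which its call begins: read the wrist's pose just before it. There is no depth.
- manip.hand_in(): hands the job in; it is judged then, once.
Trained networks look in a picture, given as the dict that the camera call returned (one of the last four; its "shot" number tells which), for a name from the list of things; names that differ only in an ending like _2 or _b are one class to them, and where a whole thing is asked for, a point or a joint stands for the part that bears it (a point fixed in the world has none). Each returns a list of dicts, best first, with "conf" (0 to 1); they miss things now and then, are a little off and sometimes report something else, mostly with a low value. They report only what shows in the picture. A call takes as long as a camera call. They do not tell look-alikes from the thing itself.
- manip.look_for(picture, label): "position" ([x, y, z] in m, in the coordinates of the camera as it stood for that picture, good to about 4 mm: the middle of the surface that is visible of it).
- manip.silhouettes(picture, label): "pixels" (384x512 bool, what is visible of it).
- manip.tip_of(picture, label): "position" ([x, y, z] in m, in the coordinates of the camera as it stood for that picture, good to about 4 mm: a listed point, or the origin of a listed thing).
The state is a dict: "clock": time; "joint_pos": joint angles; "joint_velocities": joint speeds; "tau": joint torques, N m; "position": TCP position; "ee_rot": TCP orientation; "ft_force": force on the tool from outside, world axes, zero at the start; "torque": the same for the moment, N m; "grip_width": opening from 0.0 (shut) to 1.0 (fully open); "grasp_force": force on a finger pad.
Only numpy, scipy, OpenCV 4.12 (cv2) and the standard library are available. Lean on these libraries where they do the work, as an engineer would, in place of code of your own. Each camera call takes 0.05 s, during which the arm holds its last target. There are 200 camera calls.

## Working session

There is one attempt and no reset: what is moved stays moved. The work goes in short steps, Python scripts to look and compute and a tool call to move; the robot and the scene stay as the last step left them, time stands still between calls to the robot, and variables do not carry over. Pictures are saved under pics/ and viewed, at most 10 in all, crops included, and the job is handed in when it is done.

Besides the shell and the picture viewer there is one more tool, called after "Emit:" as name(argument=value, ...) on one line, values as JSON. move_arm: Moves the arm, as the interface text tells. Its arguments: {"type":"object","properties":{"plan":{"type":"array","items":{"type":"number"}},"squeeze":{"type":"number"}},"required":["plan"]}

```bash
mkdir -p pics
cat > h.py <<'E'
import numpy as np, cv2
from workcell import manip
from scipy.spatial.transform import Rotation as R
def W(p,T): return (T@np.r_[p,1])[:3]
def T0():
    o=manip.get_obs();T=np.eye(4);T[:3,:3]=R.from_quat(o['ee_rot']).as_matrix();T[:3,3]=o['position'];return T
def shot(n):
    T=T0();p=manip.camera(n)
    p['T']=p['cam_to_world'] if 'cam_to_world' in p else T@p['mount']
    return p
E
python3 - <<'E'
from h import *
ims=[]
for n in ['side','top']:
    p=shot(n);ims.append(p['color'])
    for l in ['end_face','cartridge','foot','bar_top','tooth_top','dock','jar','cup','brush']:
        q={k:v for k,v in p.items() if k!='T'}
        print(n,l,[(np.round(W(d['position'],p['T']),3),round(d['conf'],2)) for d in manip.tip_of(q,l)])
    cv2.imwrite(f'pics/{n}.png',p['color'][:,:,::-1])
o=manip.get_obs();print(o);print(manip.tip_extent)
E
```

```text
side end_face [(array([0.588, 0.096, 0.057]), 0.9), (array([0.583, 0.062, 0.052]), 0.64), (array([ 0.546, -0.043,  0.035]), 0.18)]
side cartridge [(array([ 0.549, -0.039,  0.032]), 0.83), (array([ 0.827, -0.071, -0.002]), 0.71), (array([ 0.347, -0.065,  0.002]), 0.59)]
side foot [(array([0.563, 0.012, 0.056]), 0.96), (array([ 0.599, -0.24 ,  0.021]), 0.8), (array([ 0.769, -0.077,  0.02 ]), 0.79), (array([ 0.389, -0.111,  0.02 ]), 0.57)]
side bar_top [(array([ 0.517, -0.133,  0.042]), 0.85)]
side tooth_top [(array([0.583, 0.062, 0.052]), 0.68)]
side dock [(array([ 0.563,  0.016, -0.003]), 0.58)]
side jar [(array([0.773, 0.08 , 0.003]), 0.76)]
side cup [(array([ 0.671, -0.141,  0.001]), 0.89), (array([0.491, 0.183, 0.002]), 0.48), (array([0.769, 0.085, 0.001]), 0.45)]
side brush [(array([0.491, 0.181, 0.   ]), 0.67)]
top end_face [(array([0.59 , 0.088, 0.055]), 0.7), (array([0.767, 0.08 , 0.003]), 0.26)]
top cartridge [(array([ 0.582, -0.291,  0.002]), 0.95), (array([ 0.829, -0.074, -0.   ]), 0.83), (array([ 0.548, -0.042,  0.034]), 0.71), (array([ 0.35 , -0.068, -0.   ]), 0.7)]
top fo
[... 531 characters left out ...]
_pos': array([ 1.21939894,  0.33214548, -0.06468262,  1.46008291,  0.02162897,
        1.34990534, -0.08848373]), 'joint_velocities': array([-0.00160288, -0.00026583, -0.00062238, -0.00149754,  0.0011139 ,
       -0.00154019, -0.00026202]), 'tau': array([ 8.67283543e-04, -6.25237298e+01,  4.94742254e-02, -3.91830504e+01,
        1.63378415e-02,  1.78079918e-03, -7.22330969e-05]), 'position': array([ 0.20181706, -0.5915218 ,  0.40477972]), 'ee_rot': array([9.86516199e-01, 1.63663628e-01, 6.59916432e-06, 7.75835394e-05]), 'ft_force': array([-0.12712699,  0.11959414, -0.10518373]), 'torque': array([0.03036204, 0.03990473, 0.03650917]), 'grasp_force': 0.0, 'grip_width': 0.998726516977934}
0.1734
```

View pics/side.png

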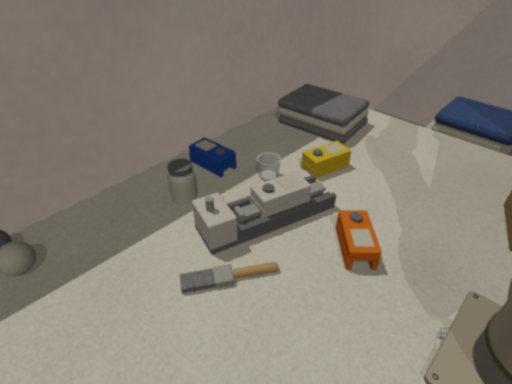

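View pics/top.png

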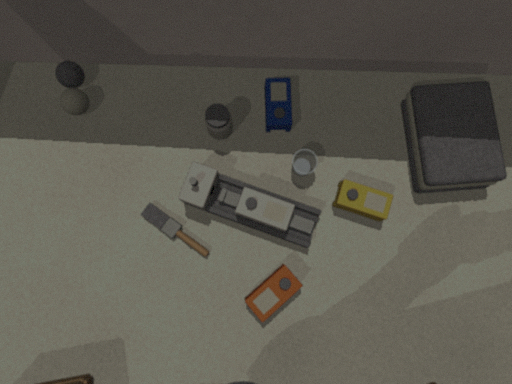

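Both views agree. The bay's +y points left in the images, toward the end block with its stub (side ~(210,205)). The white cartridge is at ~(280,190) in side, with the bar open behind it at ~(318,188). The blue, yellow and orange look-alikes lie outside the bay. Next I'll fit the dock pose and work out the hover move.

```bash
cat >> h.py <<'E'
def fit(pts):  # {bay_y: world xy}
    ys=np.array(list(pts));P=np.array(list(pts.values()))
    yc=ys-ys.mean();d=(yc[:,None]*(P-P.mean(0))).sum(0);d/=np.linalg.norm(d)
    o=P.mean(0)-d*ys.mean();print('origin',o.round(4),'yaw bay y',np.degrees(np.arctan2(d[1],d[0])).round(2),'res',(P-o-np.outer(ys,d)).round(4).tolist())
    return o,d
def to(o,d,by,ztip,bx=0):
    T=T0();y=np.r_[d,0];z=np.array([0,0,-1.]);G=np.c_[y,np.cross(z,y),z]
    p=np.r_[o+d*by+np.array([d[1],-d[0]])*bx,ztip+manip.tip_extent]
    print('rot',R.from_matrix(T[:3,:3].T@G).as_rotvec().round(4),'shift',(T[:3,:3].T@(p-T[:3,3])).round(4))
E
python3 - <<'E'
from h import *
o,d=fit({-.150:(.516,-.1315),0:(.563,.013),.056:(.583,.0625),.084:(.589,.092)})
print((np.array([.5485,-.0405])-o)@d, (np.array([.5485,-.0405])-o)@[d[1],-d[0]])
to(o,d,-.155,.16)
E
```

```text
origin [0.5635 0.0114] yaw bay y 71.56 res [[-0.0001, -0.0006], [-0.0005, 0.0016], [0.0017, -0.002], [-0.0011, 0.0009]]
-0.05396583138591302 0.002140256937091894
rot [ 1.000e-04  1.000e-04 -9.201e-01] shift [ 0.4431 -0.3305  0.0713]
```

Emit:
move_arm(plan=[0, 0, -0.037, 0.018, -0.013, 0.003, 0, 0, 0, -0.11, 0.053, -0.04, 0.009, 0, 0, 0, -0.2, 0.097, -0.073, 0.016, 0, 0, 0, -0.3, 0.146, -0.109, 0.023, 0, 0, 0, -0.4, 0.195, -0.145, 0.031, 0, 0, 0, -0.51, 0.244, -0.182, 0.039, 0, 0, 0, -0.61, 0.292, -0.218, 0.047, 0, 0, 0, -0.71, 0.341, -0.254, 0.055, 0, 0, 0, -0.8, 0.386, -0.288, 0.062, 0, 0, 0, -0.87, 0.417, -0.311, 0.067, 0, 0, 0, -0.905, 0.434, -0.324, 0.07, 0, 0, 0, -0.92, 0.443, -0.3305, 0.071, 0], squeeze=20)

```text
clock: 2.5
position: [0.5146, -0.1355, 0.3336]
ee_rot: [0.811, 0.585, -0.0, -0.0]
ft_force: [0.3, -0.2, 0.5]
grip_width: 0.002
grasp_force: 0.0
```

Run:
```python
from h import *
for n in ['wrist','side']:
    p=shot(n)
    q={k:v for k,v in p.items() if k!='T'}
    for l in ['end_face','cartridge','foot','bar_top','tooth_top','dock']:
        print(n,l,[(np.round(W(d['position'],p['T']),3),round(d['conf'],2)) for d in manip.tip_of(q,l)])
    cv2.imwrite(f'pics/{n}2.png',p['color'][:,:,::-1])
o=manip.get_obs();print(o['clock'],o['position'],o['ee_rot'],o['joint_pos'],o['grip_width'],o['ft_force'])
```

```text
wrist end_face []
wrist cartridge [(array([ 0.576, -0.29 , -0.   ]), 0.87), (array([ 0.348, -0.071, -0.   ]), 0.78), (array([ 0.829, -0.069,  0.002]), 0.74), (array([ 0.547, -0.044,  0.03 ]), 0.66)]
wrist foot [(array([0.56 , 0.014, 0.05 ]), 0.88), (array([ 0.597, -0.234,  0.018]), 0.84), (array([ 0.766, -0.076,  0.021]), 0.71), (array([ 0.39 , -0.114,  0.019]), 0.61)]
wrist bar_top [(array([ 0.517, -0.135,  0.044]), 0.88)]
wrist tooth_top []
wrist dock [(array([ 0.671, -0.142, -0.001]), 0.74)]
side end_face [(array([0.588, 0.094, 0.057]), 0.87)]
side cartridge [(array([ 0.349, -0.067,  0.005]), 0.85), (array([ 0.583, -0.286,  0.004]), 0.8), (array([0.56 , 0.018, 0.056]), 0.65), (array([ 0.542, -0.044,  0.03 ]), 0.6), (array([ 0.829, -0.076,  0.   ]), 0.57)]
side foot [(array([ 0.769, -0.079,  0.021]), 0.89), (array([ 0.598, -0.236,  0.02 ]), 0.73), (array([0.563, 0.015, 0.056]), 0.72)]
side bar_top [(array([ 0.516, -0.132,  0.044]), 0.65)]
side tooth_top [(array([0.583, 0.064, 0.051]), 0.83)]
side dock [(array([ 0.563,  0.014, -0.002]), 0.68), (array([0.564, 0.014, 0.056]), 0.63)]
3.2 [ 0.51434354 -0.13576064  0.33374388] [ 8.11357166e-01  5.84550720e-01 -5.06630602e-06  7.62389267e-05] [ 0.65611904  0.22627694 -0.54421742  1.77552696  0.12638782  1.1743581
 -0.24788732] -0.0020893970452048353 [-0.41957635  0.23775004  0.27614468]
```

View pics/wrist2.png

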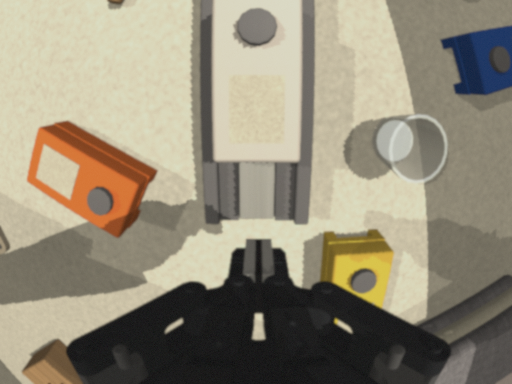

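Emit:
move_arm(plan=[0, 0, 0, 0, 0, 0.015, 0, 0, 0, 0, 0, 0, 0.04, 0, 0, 0, 0, 0, 0, 0.07, 0, 0, 0, 0, 0, 0, 0.095, 0, 0, 0, 0, 0, 0, 0.108, 0, 0, 0, 0, 0, 0, 0.112, 0, 0, 0, 0, 0, 0, 0.115, 0, 0, 0, 0, 0, 0, 0.118, 0, 0, 0, 0, 0, 0, 0.121, 0, 0, 0, 0, 0, 0, 0.123, 0, 0, 0, 0, 0, 0, 0.1245, 0, 0, 0, 0, 0, 0, 0.1245, 0])

```text
clock: 4.7
position: [0.5148, -0.1357, 0.2097]
ee_rot: [0.811, 0.585, 0.0, 0.001]
ft_force: [-1.1, 0.4, 6.6]
grip_width: -0.003
grasp_force: 3.1
```

Run:
```python
from h import *
p=shot('side')
q={k:v for k,v in p.items() if k!='T'}
for l in ['cartridge','foot','bar_top','tooth_top']:
    print(l,[(np.round(W(d['position'],p['T']),3),round(d['conf'],2)) for d in manip.tip_of(q,l)])
cv2.imwrite('pics/s3.png',cv2.resize(p['color'][130:270,180:380,::-1],None,fx=3.5,fy=3.5,interpolation=cv2.INTER_CUBIC))
o=manip.get_obs();print(o['clock'],o['position'],o['ft_force'],o['position'][2]-.1734)
```

```text
cartridge [(array([ 0.546, -0.042,  0.032]), 0.92), (array([ 0.579, -0.286,  0.003]), 0.81), (array([ 0.829, -0.073, -0.002]), 0.77), (array([ 0.347, -0.065,  0.001]), 0.72)]
foot [(array([0.565, 0.017, 0.058]), 0.95), (array([ 0.387, -0.111,  0.019]), 0.92), (array([ 0.771, -0.076,  0.022]), 0.74), (array([0.587, 0.097, 0.059]), 0.21)]
bar_top [(array([ 0.515, -0.132,  0.036]), 0.69)]
tooth_top [(array([0.582, 0.063, 0.044]), 0.62)]
4.95 [ 0.51476001 -0.13574433  0.20981034] [ 0.14912322 -0.00944146  7.1407629 ] 0.03641034250396169
```

View pics/s3.png

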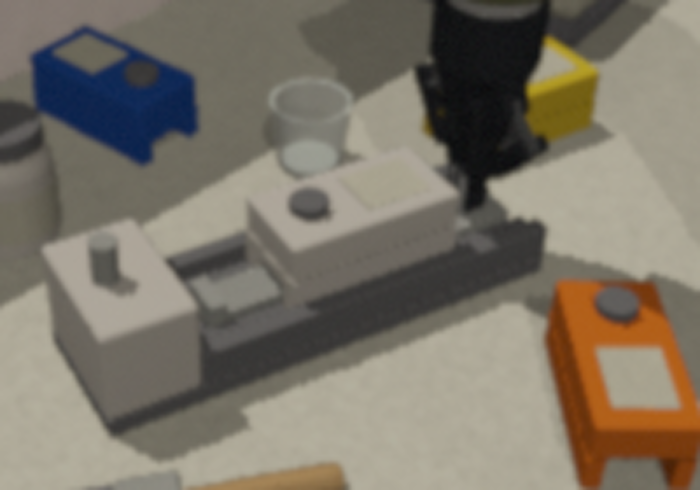

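The bar is about 8.6 mm down, with the fingertips behind the cartridge (crop ~(475,200)), and the 7 N reading fits the spring. Now I'll push along tool +x, which is bay +y.

Emit:
move_arm(plan=[0, 0, 0, 0.003, 0, 0.0005, 0, 0, 0, 0, 0.009, 0, 0.0008, 0, 0, 0, 0, 0.015, 0, 0.0008, 0, 0, 0, 0, 0.019, 0, 0.0008, 0, 0, 0, 0, 0.022, 0, 0.0008, 0, 0, 0, 0, 0.025, 0, 0.0008, 0, 0, 0, 0, 0.028, 0, 0.0008, 0, 0, 0, 0, 0.032, 0, 0.0008, 0, 0, 0, 0, 0.036, 0, 0.0008, 0, 0, 0, 0, 0.04, 0, 0.0008, 0, 0, 0, 0, 0.044, 0, 0.0008, 0, 0, 0, 0, 0.047, 0, 0.0008, 0])

```text
clock: 6.45
position: [0.5293, -0.0933, 0.209]
ee_rot: [0.812, 0.584, -0.001, 0.002]
ft_force: [-3.4, -9.4, 7.2]
grip_width: -0.001
grasp_force: 3.3
```

```bash
cat > look.py <<'E'
from h import *
import sys
p=shot('side')
q={k:v for k,v in p.items() if k!='T'}
o,d=np.array([.5635,.0114]),np.array([.3163,.9487])
for l in ['cartridge','foot','tooth_top']:
    for e in manip.tip_of(q,l):
        w=W(e['position'],p['T']);v=w[:2]-o
        if abs(v@[d[1],-d[0]])<.03: print(l,'bay y',round(v@d,4),'z',w[2].round(3),round(e['conf'],2))
cv2.imwrite(f'pics/{sys.argv[1]}.png',cv2.resize(p['color'][130:270,180:380,::-1],None,fx=3.5,fy=3.5,interpolation=cv2.INTER_CUBIC))
b=manip.get_obs();f=b['ft_force'];print(b['clock'],'tip bay y',(b['position'][:2]-o)@d,'x',(b['position'][:2]-o)@[d[1],-d[0]],'z',b['position'][2]-.1734,'f along',f[:2]@d,f)
E
python3 look.py s4
```

```text
cartridge bay y -0.0335 z 0.031 0.69
cartridge bay y 0.0901 z 0.057 0.48
foot bay y 0.0252 z 0.051 0.68
tooth_top bay y 0.051 z 0.041 0.97
6.65 tip bay y -0.10973155888630527 x 0.0006436355217602158 z 0.035612523889170994 f along -7.200963336595175 [-1.92487965 -6.94858639  7.35937676]
```

View pics/s4.png

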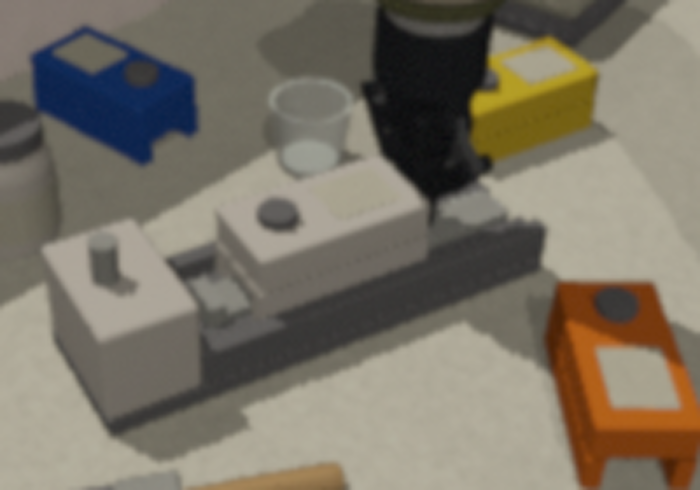

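The cartridge is moving flat, and the finger and vision estimates of its position agree at about -0.033. I'll continue over the tooth.

Emit:
move_arm(plan=[0, 0, 0, 0.002, 0, 0.0003, 0, 0, 0, 0, 0.005, 0, 0.0003, 0, 0, 0, 0, 0.009, 0, 0.0003, 0, 0, 0, 0, 0.013, 0, 0.0003, 0, 0, 0, 0, 0.017, 0, 0.0003, 0, 0, 0, 0, 0.021, 0, 0.0003, 0, 0, 0, 0, 0.025, 0, 0.0003, 0, 0, 0, 0, 0.029, 0, 0.0003, 0, 0, 0, 0, 0.033, 0, 0.0003, 0, 0, 0, 0, 0.036, 0, 0.0003, 0, 0, 0, 0, 0.039, 0, 0.0003, 0, 0, 0, 0, 0.041, 0, 0.0003, 0])

```text
clock: 8.15
position: [0.5424, -0.0546, 0.2087]
ee_rot: [0.812, 0.584, -0.001, 0.002]
ft_force: [-3.6, -9.1, 10.0]
grip_width: -0.004
grasp_force: 3.4
```

```bash
python3 look.py s5
```

```text
cartridge bay y 0.0058 z 0.029 0.55
foot bay y 0.0672 z 0.056 0.84
8.35 tip bay y -0.06904555791658187 x 0.0008019865975197541 z 0.035310037733153804 f along -7.6926858170433965 [-2.12108325 -7.40148328  7.95089876]
```

View pics/s5.png

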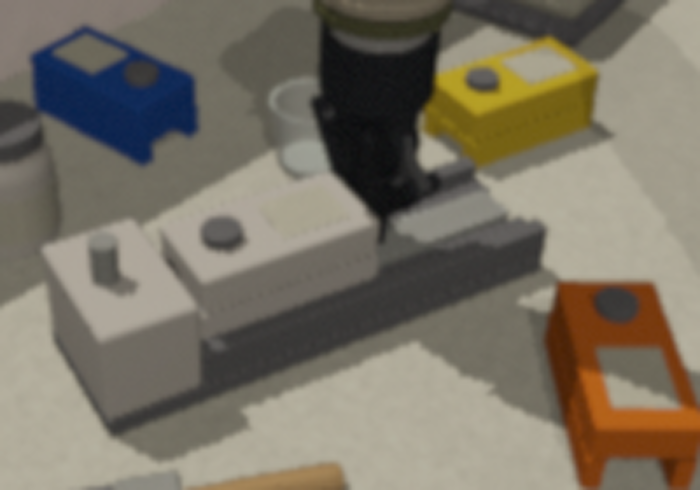

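About 12 mm remain, and the cartridge is flat over the tooth. I'll make the last approach slowly.

Emit:
move_arm(plan=[0, 0, 0, 0.002, 0, 0, 0, 0, 0, 0, 0.004, 0, 0, 0, 0, 0, 0, 0.006, 0, 0, 0, 0, 0, 0, 0.008, 0, 0, 0, 0, 0, 0, 0.009, 0, 0, 0, 0, 0, 0, 0.01, 0, 0, 0])

```text
clock: 9.1
position: [0.5454, -0.0458, 0.2087]
ee_rot: [0.812, 0.583, -0.001, 0.002]
ft_force: [-6.1, -13.4, 11.7]
grip_width: -0.004
grasp_force: 3.4
```

```bash
python3 look.py s6
```

```text
cartridge bay y 0.019 z 0.031 0.64
foot bay y 0.0751 z 0.054 0.81
9.3 tip bay y -0.060039949876210766 x 0.0008933312502401416 z 0.035289953702729915 f along -12.328286558848726 [ -4.82352923 -11.38674424   9.99453435]
```

Emit:
move_arm(plan=[0, 0, 0, 0.0007, 0, 0, 0, 0, 0, 0, 0.0012, 0, 0, 0])

```text
clock: 9.55
position: [0.5455, -0.0456, 0.2087]
ee_rot: [0.812, 0.583, -0.002, 0.002]
ft_force: [-7.8, -16.6, 13.5]
grip_width: 0.001
grasp_force: 3.4
```

```bash
python3 look.py s7
```

```text
cartridge bay y 0.017 z 0.034 0.95
foot bay y 0.0778 z 0.057 0.75
foot bay y -0.1503 z 0.036 0.17
9.75 tip bay y -0.05979229136130104 x 0.000951791704628682 z 0.035289136441447544 f along -17.01362149052956 [ -7.92423634 -15.29164703  13.05446834]
```

View pics/s7.png

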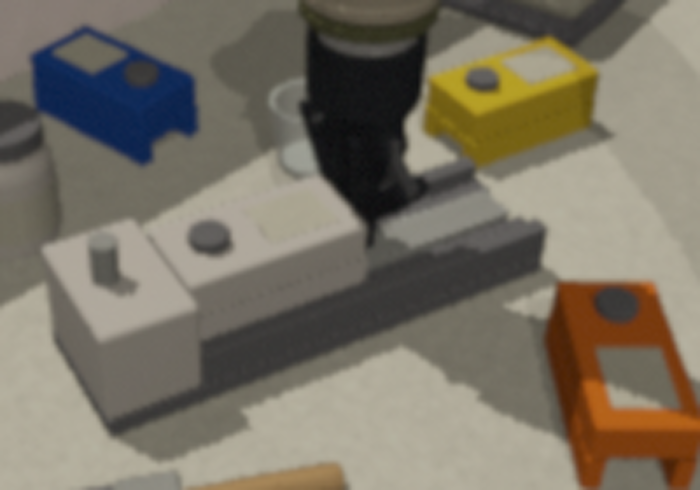

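Another 1.2 mm of command gave only 0.25 mm of motion with rising force, and the picture shows the nose flush on the end block (~(150,240)). I'll back off along the bar, then lift.

Emit:
move_arm(plan=[0, 0, 0, -0.003, 0, 0, 0, 0, 0, 0, -0.008, 0, 0, 0, 0, 0, 0, -0.013, 0, -0.001, 0, 0, 0, 0, -0.015, 0, -0.005, 0, 0, 0, 0, -0.015, 0, -0.01, 0, 0, 0, 0, -0.015, 0, -0.016, 0, 0, 0, 0, -0.015, 0, -0.03, 0, 0, 0, 0, -0.015, 0, -0.055, 0, 0, 0, 0, -0.015, 0, -0.085, 0, 0, 0, 0, -0.015, 0, -0.11, 0, 0, 0, 0, -0.015, 0, -0.12, 0, 0, 0, 0, -0.015, 0, -0.12, 0])

```text
clock: 11.25
position: [0.541, -0.056, 0.3284]
ee_rot: [0.811, 0.584, 0.0, 0.0]
ft_force: [-1.4, -0.5, -0.4]
grip_width: -0.002
grasp_force: 0.0
```

```bash
python3 look.py s8
python3 - <<'E'
from h import *
p=shot('top')
q={k:v for k,v in p.items() if k!='T'}
for l in ['cartridge','bar_top','jar','cup','brush']:
    print(l,[(np.round(W(d['position'],p['T']),3),round(d['conf'],2)) for d in manip.tip_of(q,l)])
E
```

```text
cartridge bay y 0.0179 z 0.03 0.67
foot bay y 0.0757 z 0.055 0.65
11.45 tip bay y -0.070996966394411 x -0.0003322039246214182 z 0.1536636573173874 f along 0.15903388847286093 [-0.21612385  0.23968996 -0.15919711]
cartridge [(array([0.57 , 0.026, 0.032]), 0.97), (array([ 0.581, -0.295,  0.004]), 0.88), (array([ 0.829, -0.073,  0.001]), 0.77), (array([ 0.35 , -0.068,  0.001]), 0.63)]
bar_top []
jar [(array([ 0.772,  0.079, -0.002]), 0.57)]
cup [(array([0.591, 0.088, 0.057]), 0.33)]
brush [(array([ 0.488,  0.181, -0.   ]), 0.72)]
```

View pics/s8.png

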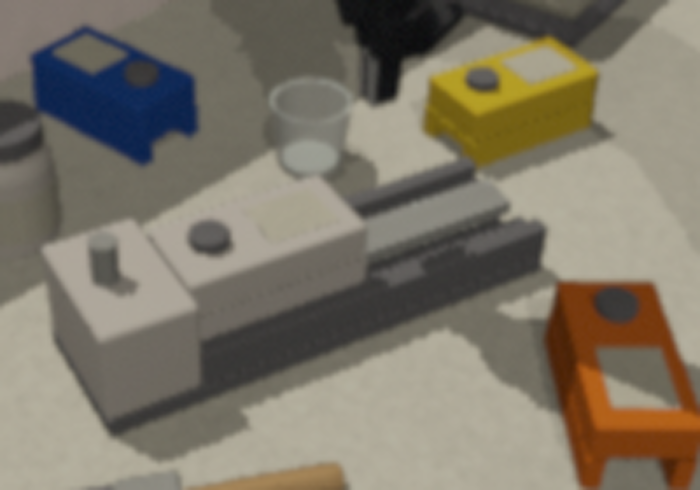

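The cartridge is against the end block, flat, with the bar free behind it (crop ~(440,215)) and the cup in place. One check of the bar's height, then I'll hand in.

Run:
```python
from h import *
ok=[]
for n in ['side','wrist']:
    p=shot(n);q={k:v for k,v in p.items() if k!='T'}
    for d in manip.tip_of(q,'bar_top'):
        w=W(d['position'],p['T']);print(n,w.round(3),round(d['conf'],2))
        if d['conf']>.5: ok.append(w[2])
if ok and np.mean(ok)>.041: print(manip.hand_in())
```

```text
side [ 0.517 -0.131  0.046] 0.58
wrist [ 0.671 -0.142 -0.003] 0.32
the job is handed in; nothing more can be done
None
```

The job is handed in: the cartridge's nose is against the end block, the camera puts the catch bar back at its full height (about 46 mm), and the arm is clear. The judged result wasn't shown to me.

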